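Open the wide terminal box

TASK

Open the wider of the two terminal boxes, using only pressing and pushing: press its snap tab all the way in with the fingertips, then push the released cover along its guides until it is completely off the terminals and lies flat on the box's own shelf. Do not lift or tip the cover, leave the narrower box shut, and do not knock the other things about.

Things in the scene. Friction and masses are not known exactly. Their poses are not given: they have to be found in the camera images.
- wide_box: The wider terminal box, grey, fixed to the bench, in the left or right place, turned up to 0.45 rad: 230 (x) x 132 (y) mm. Origin on the bench, mid-width, 105 mm from the rear end; +x runs from the rear (cover) end to the far end with the cable glands, z up. Terminal seat: x = -96 to -12 mm, its plane 45 mm above the bench; rear wall 5 mm higher than the plane.
- wide_shelf (a point): Centre of the wide box's flat shelf, level with the seat (45 mm above the bench), x = -12 to +117 mm of the box, with an end stop 8 mm high and side curbs 5.5 mm high. The guide walls beside the seat are 16.5 mm high over the plane; their lips reach 5 mm over the cover's sides, so it can only slide along the box's +x.
- wide_cover: The wide box's dark loose cover, 80 to 170 g: plate 84 (x) x 110 (y) mm, top 10 mm over its underside, on two side runners. Origin: centre of underside; axes as the box's. Shut, origin at x = -54 mm of the box; the up tab, 2 mm ahead of it, stops it. With the tab in it slides along +x with about 1 N, over the tab; off the seat when its origin is past x = +30 mm; end stop at +75 mm.
- wide_rib (a point): Middle of the top of the push rib on the wide cover: a wall 8 mm thick (x), 80 mm long (y), 18 mm high over the plate (top 28 mm above the seat plane), 26 mm behind (-x) the cover's origin, 12 mm in from the plate's rear edge. Push on its rear (-x) face towards the box's +x.
- wide_tab_top (a point): Centre of the top face of the wide box's snap tab: a steel block 44 (x) x 36 (y) mm standing in the shelf at x = -10 to +34 mm of the box, its top 14 mm above the plane when up. Moves with the tab. The shut cover's front edge is 24 mm behind (-x) this point.
- wide_tab (a joint): How far the wide box's tab is pressed down, m: 0 up (cover locked), 0.011 hard stop (top still 3 mm above the plane; cover free from 0.009). It slides straight down against about 4 N of friction and stays where it is left.
- narrow_box: The narrower terminal box, built the same but 92 mm wide, 230 long; origin and axes as for the wide one. Leave it alone.
- narrow_cover: Cover of the narrower box, 84 x 70 mm, rib 40 mm long, otherwise as the wide one. It must stay where it is.
- narrow_tab (a joint): How far the narrower box's tab is pressed, m. It must stay at 0.
- union_a: Brass pipe union, 41x47x48 mm, loose, stands between the boxes; origin at its underside. Leave it.
- nut_a: Steel lock nut, 41x47x18 mm, loose, lies between the boxes nearer the robot; origin at its underside. Leave it.
- mug: Stoneware mug, 85x115x88 mm, left of the boxes; origin at its underside. Leave it.
- pliers: Blue combination pliers, 193x67x14 mm, lie right of the boxes; origin at their underside. Leave them.
- ptfe_tape: Roll of thread tape, 58x58x14 mm, left of the boxes; origin at its underside. Leave it.
Mind the look-alikes: they are no part of the job. Leave any blue look-alike of the wide_cover alone.

How it is judged:
By the outcome, as a careful person would: the job done as asked, in the order asked, and still so for the second after the job is handed in, with the robot touching nothing.
It also fails if it takes over 38 s, if anything falls off the work surface, if the arm or the gripper's body presses on something with over 40 N, if the wrist force passes 120 N, or if a joint passes its speed limit or range.

ROBOT

A 7-joint arm with a two-finger parallel gripper is mounted at the origin on a cart in front of the work surface, level with it; the furniture and walls round the work are solid. World frame = base frame: x ahead of the robot, y to its left, z up, the work surface at z = 0. Lengths are in m, angles in rad, forces in N, time in s.
With the tool pointing down it reaches from about 0.425 to 1.025 m from the base axis. Payload 9.4 kg.
Tool frame: the origin (TCP) lies at the very end of the fingers, on their centre line; the grasp point (between the pads) lies 19 mm behind it; z points along the fingers, y is the line along which they close (so a half turn about z gives the same grasp; the last joint's range is limited). The gripper opens to 93 mm and grips with 3 to 60 N. Pads are 15 mm wide; open, the fingers measure 128 mm over their backs; the gripper's body (75 mm by 188 mm) begins 65 mm behind the grasp point.
Start: joints at [1.227, 0.599, -0.003, 1.599, 0.002, 0.943, -0.08], TCP at [0.191, -0.699, 0.193] pointing down, gripper open.
Joint ranges: [-2.57, 2.57], [-0.35, 1.97], [-1.29, 1.29], [0.11, 2.56], [-1.05, 4.19], [0.11, 1.86], [-2.63, 2.63]. Speed limits (rad/s): [2.22, 2.22, 3.01, 3.01, 3.14, 3.14, 3.14].

INTERFACE

Orientations are given as a rotation vector (axis times angle).
In Python, from rig import arm gives the robot as it stands.
- The arm moves only by the shell command python3 -m crank 'ROWS' [FORCE]. ROWS is JSON, a list that holds one entry, the list of rows, each a list of 7 numbers: the turn, a rotation vector about the tool's x, y, z in units of 0.12 rad (1.0 is 0.12 rad), then the shift along the tool's x, y, z in units of 2.5 cm (1.0 is 2.5 cm), then the closure, from 0 (fully open) to 1 (shut). A call has 1 to 12 rows; each row shifts and turns the commanded pose from where the row before left it, along the tool's axes as they then stand; what a row does not reach is not made up. A row lasts 1/10 s, in which the tool goes at most 50 mm and 8.59 degrees, less where a joint would pass 70% of its speed; a pose out of reach is approached as far as the arm can. A call with a number of a shift or a turn outside -1 to 1 is refused whole. A call with a gripper value outside its range is refused whole. The fingers move at their own pace and stop on an object; FORCE is the grip in N (left out, the last holds). Time passes only in rows, so rows that do not move let the fingers close. It gives the time, the measured TCP pose, the force, the opening and the grip force at its end, in the units of the state.
- arm.state(): the state, without advancing time (a new reading comes with each control period).
- arm.read_camera(name): name is "scene" or "side" or "wrist"; returns a dict with "frame" (400x640x3 uint8, red, green, blue), "range_z" (400x640 float32, m along the optical axis (not along the pixel's ray), 0 where there is no reading), "K" (3x3 intrinsics, pixels), "world_to_cam" (4x4, takes a point from world to camera coordinates); the wrist camera has in their place "mount" (4x4, takes a point from camera to tool coordinates, whose origin is the TCP and whose axes are the flange's). Camera axes: x right, y down, z forward; pixel columns grow to the right and rows downward; lengths in m; the calibration is good to about 2 mm. A picture is of the moment at which its call begins: read the wrist's pose just before it.
- arm.sign_off(): hands the job in; it is judged then, once.
Trained networks look in a picture, given as the dict that the camera call returned (one of the last four; its "shot" number tells which), for a name from the list of things; names that differ only in an ending like _2 or _b are one class to them, and where a whole thing is asked for, a point or a joint stands for the part that bears it (a point fixed in the world has none). Each returns a list of dicts, best first, with "conf" (0 to 1); they miss things now and then, are a little off and sometimes report something else, mostly with a low value. They report only what shows in the picture. A call takes as long as a camera call. They do not tell look-alikes from the thing itself.
- arm.recognise(label, picture): "at" ([x, y, z] in m, in world coordinates, good to about 4 mm: the middle of the surface that is visible of it).
- arm.outline_of(label, picture): "pixels" (400x640 bool, what is visible of it).
The state is a dict: "t": time; "qpos": joint angles; "joint_vel": joint speeds; "effort": joint torques, N m; "ee_pos": TCP position; "tcp_rot": TCP orientation; "wrist_force": force on the tool from outside, world axes, zero at the start; "ft_torque": the same for the moment, N m; "opening": opening from 0.0 (shut) to 1.0 (fully open); "finger_force": force on a finger pad.
Only numpy, scipy, OpenCV 4.12 (cv2) and the standard library are available. Lean on these libraries where they do the work, as an engineer would, in place of code of your own. Each camera call takes 0.05 s, during which the arm holds its last target. There are 200 camera calls.

## Working session

There is one attempt and no reset: what is moved stays moved. The work goes in short steps, Python scripts to look and compute and a shell command to move; the robot and the scene stay as the last step left them, time stands still between calls to the robot, and variables do not carry over. Pictures are saved under pics/ and viewed, at most 10 in all, crops included, and the job is handed in when it is done.

```bash
mkdir -p pics; cat > h.py <<'E'
import numpy as np, cv2
from rig import arm
from scipy.spatial.transform import Rotation as R
def cloud(c, T=None):
    z=c["range_z"]; K=c["K"]; v,u=np.indices(z.shape)
    p=np.stack([(u-K[0,2])/K[0,0]*z,(v-K[1,2])/K[1,1]*z,z,np.ones_like(z)],-1)
    if T is None: T=np.linalg.inv(c["world_to_cam"])
    return (p@T.T)[...,:3]
def wristT(s,c):
    T=np.eye(4); T[:3,:3]=R.from_rotvec(s["tcp_rot"]).as_matrix(); T[:3,3]=s["ee_pos"]
    return T@c["mount"]
def save(c,n): cv2.imwrite("pics/"+n,c["frame"][...,::-1])
E
python3 - <<'E'
from h import *
s=arm.state(); print({k:np.round(v,3) for k,v in s.items()})
print(R.from_rotvec(s["tcp_rot"]).as_matrix().round(3))
a=arm.read_camera("scene"); b=arm.read_camera("side")
save(a,"scene.png"); save(b,"side.png")
for c in (a,b):
    print(np.linalg.inv(c["world_to_cam"])[:3,3].round(2))
    for n in ["wide_box","wide_cover","wide_rib","wide_tab_top","narrow_box","narrow_cover","narrow_tab","union_a","nut_a","mug"]:
        print(n,[(np.round(d["at"],3).tolist(),round(d["conf"],2)) for d in arm.recognise(n,c)][:3])
E
```

```text
{'t': np.float64(0.0), 'qpos': array([ 1.227,  0.6  , -0.003,  1.6  ,  0.002,  0.943, -0.08 ]), 'joint_vel': array([-0.002, -0.   , -0.001, -0.001, -0.001, -0.   ,  0.   ]), 'effort': array([ 1.0000e-03, -7.6506e+01,  1.4970e+00, -2.5236e+01, -5.3000e-02,
        1.7000e-02,  0.0000e+00]), 'ee_pos': array([ 0.191, -0.699,  0.192]), 'tcp_rot': array([-3.112e+00, -4.180e-01,  1.000e-03]), 'wrist_force': array([ 0.06 , -0.07 ,  0.221]), 'ft_torque': array([-0.007, -0.017,  0.044]), 'finger_force': np.float64(0.0), 'opening': np.float64(1.001)}
[[ 0.965  0.264 -0.001]
 [ 0.264 -0.965  0.001]
 [-0.    -0.002 -1.   ]]
[-0.37 -0.91  0.83]
wide_box [([0.553, -0.234, 0.042], 0.6)]
wide_cover [([0.496, -0.183, 0.055], 0.86), ([0.335, -0.365, 0.007], 0.63)]
wide_rib [([0.336, -0.372, 0.008], 0.78), ([0.491, -0.183, 0.054], 0.75), ([0.547, 0.454, 0.058], 0.19)]
wide_tab_top []
narrow_box [([0.565, 0.188, 0.045], 0.77), ([0.558, -0.211, 0.058], 0.37)]
narrow_cover [([0.515, 0.233, 0.052], 0.47)]
narrow_tab [([0.554, -0.236, 0.042], 0.62), ([0.544, 0.454, 0.06], 0.48)]
union_a [([0.511, 0.235, 0.051], 0.59), ([0.492, -0.182, 0.055], 0.49)]
nut_a [([0.584, -0.003, 0.034], 0.68), ([0.429, -0.007, 0.014], 0.5)]
mug [([0.545, 0.452, 0.058], 0.62)]
[-0.08  1.19  0.94]
wide_box [([0.56, -0.175, 0.045], 0.86)]
wide_cover [([0.491, -0.182, 0.052], 0.57)]
wide_rib [([0.34, -0.351, 0.011], 0.94), ([0.491, -0.178, 0.057], 0.6)]
wide_tab_top [([0.418, 0.413, 0.014], 0.59), ([0.567, -0.202, 0.06], 0.39)]
narrow_box [([0.571, 0.237, 0.045], 0.84), ([0.576, 0.216, 0.061], 0.61), ([0.566, -0.196, 0.063], 0.3)]
narrow_cover [([0.513, 0.231, 0.056], 0.68)]
narrow_tab [([0.593, 0.019, 0.033], 0.71), ([0.578, 0.217, 0.063], 0.55)]
union_a [([0.596, 0.018, 0.033], 0.74)]
nut_a [([0.434, 0.01, 0.014], 0.44)]
mug [([0.554, 0.486, 0.06], 0.57), ([0.529, -0.433, 0.011], 0.3)]
```

View pics/scene.png

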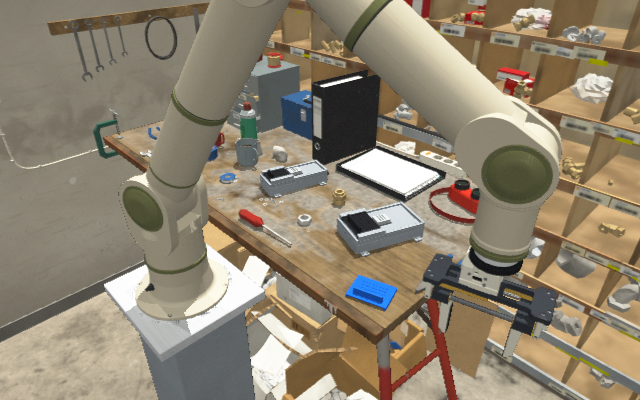

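View pics/side.png

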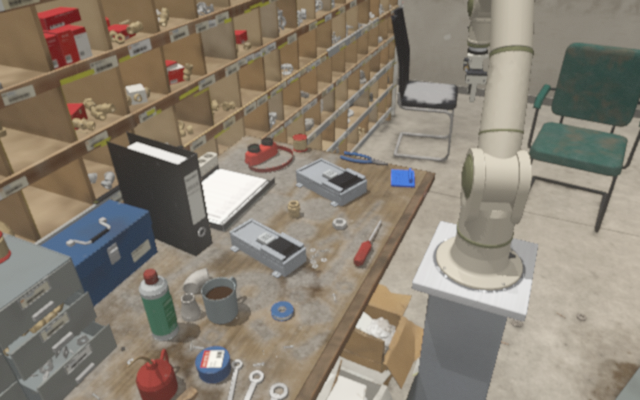

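The scene view shows the wide box at about (380,228) with its dark cover at the robot end, and the blue look-alike plate at (372,292). The side view shows the same wide box at (332,180) and the narrow one at (270,247). I'll move the wrist camera over the wide box.

```bash
python3 -m crank '[[[0,0,0,0.6,-0.5,-1,0],[0,0,0,1,-0.9,-1,0],[0,0,0,1,-0.9,-1,0],[0,0,0,1,-0.9,-1,0],[0,0,0,1,-0.9,-1,0],[0,0,0,1,-0.9,-1,0],[0,0,0,1,-0.9,-0.4,0],[0,0,0,1,-0.9,0,0],[0,0,0,1,-0.9,0,0],[0,0,0,1,-0.9,0,0],[0,0,0,1,-0.9,0,0],[0,0,0,1,-0.9,0,0]]]'
python3 -m crank '[[[0,0,0,1,-0.9,0,0],[0,0,0,1,-0.9,0,0],[0,0,0,1,-0.9,0,0],[0,0,0,0.6,-0.9,0,0],[0,0,0,0,-0.5,0,0],[0,0,0,0,0,0,0]]]'
python3 - <<'E'
from h import *
s=arm.state(); print(s["t"],s["ee_pos"].round(3),s["tcp_rot"].round(3),s["qpos"].round(2))
c=arm.read_camera("wrist"); save(c,"w1.png"); P=cloud(c,wristT(s,c)); np.save("P1.npy",P)
for n in ["wide_box","wide_cover","wide_rib","wide_tab_top"]:
    pass
E
```

```text
t: 2.3
ee_pos: [0.4029, -0.3709, 0.3529]
tcp_rot: [3.113, 0.418, 0.0]
wrist_force: [0.1, -0.0, 0.5]
opening: 1.001
finger_force: 0.0
t: 2.9
ee_pos: [0.4616, -0.2483, 0.3528]
tcp_rot: [3.113, 0.421, -0.0]
wrist_force: [-0.6, -0.4, 0.1]
opening: 1.003
finger_force: 0.0
2.9 [ 0.462 -0.248  0.353] [ 3.113  0.421 -0.   ] [ 0.53  0.2  -0.18  1.83  0.04  1.11 -0.96]
```

View pics/w1.png

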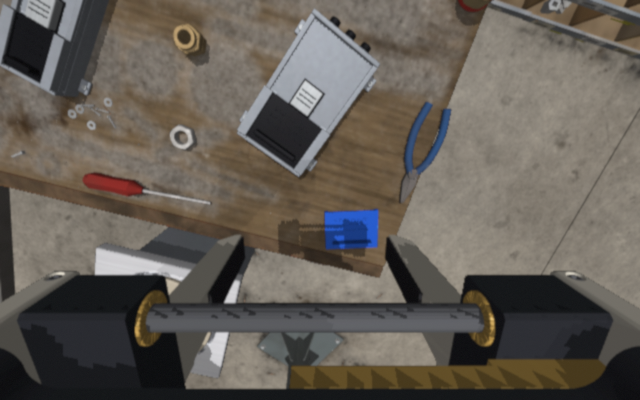

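The wrist view shows the wide box at (310,95), its dark cover at (283,132), the tab with a white top at (307,96), and the blue look-alike at (350,228). Next I'll fit the box, cover and tab from depth.

```bash
cat > fit.py <<'E'
from h import *
def fit(P):
    m=(P[...,2]>.03)&(P[...,2]<.085)&(abs(P[...,0]-.545)<.2)&(abs(P[...,1]+.19)<.14)
    n,l,st,_=cv2.connectedComponentsWithStats(m.astype(np.uint8)); k=1+np.argmax(st[1:,4]); m=l==k
    q=P[m]; r=cv2.minAreaRect((q[:,:2]*1000).astype(np.float32)); return m,q,r
def report(P,frame):
    m,q,r=fit(P); print("rect",np.round(r,2) if 0 else r)
    bx=cv2.boxPoints(r)/1000; e=[bx[1]-bx[0],bx[2]-bx[1]]; L=max(e,key=np.linalg.norm); W=min(e,key=np.linalg.norm)
    yaw=np.arctan2(L[1],L[0]); yaw=(yaw+np.pi/2)%np.pi-np.pi/2; print("yaw",yaw,"L,W",np.linalg.norm(L),np.linalg.norm(W))
    return m,q,np.array(r[0])/1000,yaw
E
python3 - <<'E'
from fit import *
P=np.load("P1.npy"); f=cv2.imread("pics/w1.png")
m,q,c,yaw=report(P,f)
u=np.array([np.cos(yaw),np.sin(yaw)]); v=np.array([-u[1],u[0]])
o=c-0.010*u; print("origin guess",o)
d=(P[...,:2]-o); X=d@u; Y=d@v; Z=P[...,2]
g=f.mean(-1)
# height map along box axis near centre line and off-centre
for y0 in (0,0.03,-0.03,.06,-.06):
    print("y",y0,[(int(x*1000),round(1000*np.median(Z[m&(abs(X-x)<.003)&(abs(Y-y0)<.004)]),0)) for x in np.arange(-.104,.126,.008) if (m&(abs(X-x)<.003)&(abs(Y-y0)<.004)).any()])
E
```

```text
rect ((562.5484008789062, -205.64794921875), (132.31759643554688, 236.69627380371094), 69.38766479492188)
yaw -0.35975313 L,W 0.23669623 0.13231762
origin guess [ 0.55318856 -0.20212752]
y 0 [(-104, np.float64(49.0)), (-96, np.float64(54.0)), (-88, np.float64(72.0)), (-80, np.float64(70.0)), (-72, np.float64(55.0)), (-64, np.float64(54.0)), (-56, np.float64(55.0)), (-48, np.float64(55.0)), (-40, np.float64(55.0)), (-32, np.float64(55.0)), (-24, np.float64(55.0)), (-16, np.float64(54.0)), (-8, np.float64(58.0)), (0, np.float64(59.0)), (7, np.float64(59.0)), (15, np.float64(59.0)), (23, np.float64(58.0)), (31, np.float64(46.0)), (39, np.float64(45.0)), (47, np.float64(44.0)), (55, np.float64(45.0)), (63, np.float64(45.0)), (71, np.float64(45.0)), (79, np.float64(45.0)), (87, np.float64(45.0)), (95, np.float64(44.0)), (103, np.float64(44.0)), (111, np.float64(45.0)), (119, np.float64(52.0))]
y 0.03 [(-104, np.float64(49.0)), (-96, np.float64(54.0)), (-88, np.float64(71.0)), (-80, np.float64(69.0)), (-72, np.float64(55.0)), (-64, np.float64(55.0)), (-56, np.float64(55.0)), (-48, np.float
[... 1975 characters left out ...]
.float64(50.0)), (-96, np.float64(61.0)), (-88, np.float64(61.0)), (-80, np.float64(61.0)), (-72, np.float64(61.0)), (-64, np.float64(61.0)), (-56, np.float64(61.0)), (-48, np.float64(61.0)), (-40, np.float64(61.0)), (-32, np.float64(61.0)), (-24, np.float64(61.0)), (-16, np.float64(61.0)), (-8, np.float64(49.0)), (0, np.float64(49.0)), (7, np.float64(50.0)), (15, np.float64(50.0)), (23, np.float64(50.0)), (31, np.float64(50.0)), (39, np.float64(50.0)), (47, np.float64(50.0)), (55, np.float64(49.0)), (63, np.float64(50.0)), (71, np.float64(50.0)), (79, np.float64(49.0)), (87, np.float64(50.0)), (95, np.float64(50.0)), (103, np.float64(49.0)), (111, np.float64(50.0)), (119, np.float64(53.0))]
```

```bash
python3 -m crank '[[[0,0,0.873,0,0,0.3,1],[0,0,0.873,0,0,0.3,1],[0,0,0.873,0,0,0.3,1],[0,0,0.873,0,0,0.3,1],[0,0,0.873,0,0,0.3,1],[0,0,0.873,0,0,0.3,1],[0,0,0,0,0,0,1],[0,0,0,0,0,0,1]]]' 10
cat > look.py <<'E'
from fit import *
def pts(P,c,yaw,far=0.0133):
    u=np.array([np.cos(yaw),np.sin(yaw)]); v=np.array([-u[1],u[0]]); o=c-far*u; d=P[...,:2]-o
    return o,u,v,d@u,d@v
E
python3 - <<'E'
from look import *
s=arm.state(); print(s["t"],s["ee_pos"].round(4),s["tcp_rot"].round(3),s["opening"])
c=arm.read_camera("wrist"); save(c,"w2.png"); P=cloud(c,wristT(s,c)); np.save("P2.npy",P)
m,q,cc,yaw=report(P,None); o,u,v,X,Y=pts(P,cc,yaw); Z=P[...,2]
print("origin",o)
t=m&(abs(Y)<.016)&(Z>.0565)&(Z<.062)&(X>-.02)&(X<.045); print("tab X",np.percentile(X[t],[1,99]),"z",np.median(Z[t]),"world",P[t].mean(0))
t=m&(abs(Y)<.045)&(Z>.069)&(Z<.077); print("rib X",np.percentile(X[t],[2,98]),"Y",np.percentile(Y[t],[1,99]),"z",np.median(Z[t]),P[t].mean(0))
t=m&(abs(Y)>.05)&(Z>.058)&(Z<.065);print("walls X",np.percentile(X[t],[1,99]),"Y",np.percentile(Y[t],[1,99]))
tip=np.array(s["ee_pos"]);tr=R.from_rotvec(s["tcp_rot"]).as_matrix();print("tool yaw",np.arctan2(tr[1,0],tr[0,0]))
E
```

```text
t: 3.75
ee_pos: [0.4617, -0.2507, 0.3078]
tcp_rot: [3.09, -0.563, -0.0]
wrist_force: [0.5, -0.6, 0.2]
opening: 0.362
finger_force: 0.0
3.75 [ 0.4617 -0.2507  0.3078] [ 3.09  -0.563 -0.   ] 0.362207575508139
rect ((563.117919921875, -205.31642150878906), (132.45394897460938, 235.20608520507812), 69.45201873779297)
yaw -0.35863006 L,W 0.23520608 0.13245395
origin [ 0.55066409 -0.20064823]
tab X [-0.00882651  0.03335578] z 0.058708513005021584 world [ 0.56218284 -0.2050978   0.05870823]
rib X [-0.08296569 -0.07634666] Y [-0.03908158  0.0380669 ] z 0.07232619279051547 [ 0.47601216 -0.17310574  0.07230109]
walls X [-0.09568737 -0.01166291] Y [-0.06601356  0.06532813]
tool yaw -0.3604775073057553
```

```bash
python3 -m crank '[[[0,0,0,0.776,-0.782,0.9,1],[0,0,0,0.776,-0.782,0.9,1],[0,0,0,0.776,-0.782,0.9,1],[0,0,0,0.776,-0.782,0.9,1],[0,0,0,0,0,1,1],[0,0,0,0,0,1,1],[0,0,0,0,0,1,1],[0,0,0,0,0,1,1],[0,0,0,0,0,1,1],[0,0,0,0,0,0.5,1],[0,0,0,0,0,0,1],[0,0,0,0,0,0,1]]]' 10
python3 - <<'E'
from h import *
s=arm.state(); e=np.array(s["ee_pos"]); yaw=-.3587
d=e[:2]-[0.5507,-.2006]; u=np.array([np.cos(yaw),np.sin(yaw)])
print(e, "box x,y",d@u, d@[-u[1],u[0]],s["wrist_force"],s["opening"])
E
```

```text
t: 5.0
ee_pos: [0.5629, -0.2042, 0.0808]
tcp_rot: [3.09, -0.565, 0.001]
wrist_force: [-0.6, 0.1, 0.4]
opening: 0.007
finger_force: 0.0
[ 0.56287753 -0.20421604  0.08080037] box x,y 0.012671912945223086 0.000889112127962808 [-0.56348559  0.06458287  0.41049054] 0.0067292336230646965
```

```bash
python3 -m crank '[[[0,0,0,0,0,0.4,1],[0,0,0,0,0,0.4,1],[0,0,0,0,0,0.1,1],[0,0,0,0,0,0.1,1],[0,0,0,0,0,0.1,1],[0,0,0,0,0,0.1,1],[0,0,0,0,0,0.1,1],[0,0,0,0,0,0,1],[0,0,0,0,0,0,1]]]'
```

```text
t: 5.9
ee_pos: [0.5624, -0.2038, 0.0476]
tcp_rot: [3.09, -0.565, 0.0]
wrist_force: [-0.6, 0.1, 0.5]
opening: 0.005
finger_force: 0.0
```

```bash
python3 -m crank '[[[0,0,0,0,0,0.04,1],[0,0,0,0,0,0.04,1],[0,0,0,0,0,0,1]]]'
```

```text
t: 6.2
ee_pos: [0.5623, -0.2038, 0.0455]
tcp_rot: [-3.09, 0.565, 0.0]
wrist_force: [-1.7, -0.4, 1.2]
opening: 0.009
finger_force: 0.0
```

```bash
python3 -m crank '[[[0,0,0,0,0,0.04,1],[0,0,0,0,0,0,1]]]'; python3 -m crank '[[[0,0,0,0,0,0.04,1],[0,0,0,0,0,0,1]]]'
python3 - <<'E'
from h import *
a=arm.read_camera("scene"); b=arm.read_camera("side")
i=[]
for c in (a,b):
    p=c["world_to_cam"]@np.array([.5623,-.2038,.055,1]); q=c["K"]@p[:3]; x,y=(q[:2]/q[2]).astype(int); print(x,y)
    i.append(cv2.resize(c["frame"][max(0,y-50):y+50,max(0,x-65):x+65][...,::-1],(390,300),interpolation=cv2.INTER_CUBIC))
cv2.imwrite("pics/z1.png",np.hstack(i))
E
```

```text
t: 6.4
ee_pos: [0.5623, -0.2038, 0.0445]
tcp_rot: [3.09, -0.565, -0.0]
wrist_force: [-0.7, 0.5, -0.4]
opening: 0.004
finger_force: 0.0
t: 6.6
ee_pos: [0.5623, -0.2038, 0.0435]
tcp_rot: [3.09, -0.565, -0.0]
wrist_force: [-0.8, -0.3, -0.1]
opening: 0.005
finger_force: 0.0
380 217
328 173
```

View pics/z1.png

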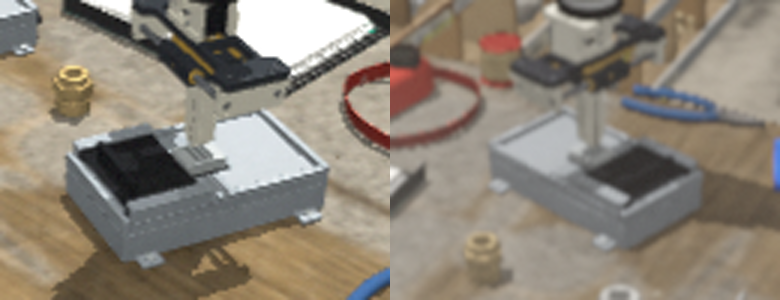

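The crop shows the closed fingers standing at the tab at about (205,150) left and (590,145) right. I'll check from depth whether they are really on it.

```bash
python3 - <<'E'
from look import *
o=np.array([.5507,-.2006]);yaw=-.3587;u=np.array([np.cos(yaw),np.sin(yaw)]);v=np.array([-u[1],u[0]])
for n in ("scene","side"):
    P=cloud(arm.read_camera(n)); d=P[...,:2]-o; X=d@u; Y=d@v; Z=P[...,2]
    for nm,a,b in (("tab",-.01,.034),("shelf",.045,.1),("cover",-.07,-.02)):
        w=.016 if nm=="tab" else .03
        t=(X>a)&(X<b)&(abs(Y)<w)&(Z<.2)&(Z>.03); 
        print(n,nm,t.sum(),np.histogram(Z[t]*1000,bins=[30,40,43,46,49,52,55,58,61,64,70,80,100,120])[0] if nm=="tab" else np.median(Z[t]))
    t=(X>-.03)&(X<.06)&(abs(Y)<.06)&(Z>.066)&(Z<.11); print("finger X",np.percentile(X[t],[2,98]),"Y",np.percentile(Y[t],[2,98]))
E
```

```text
scene tab 271 [ 0  0  2  1  4  2 24 46  4  0 14 52 48]
scene shelf 196 0.04482211422303267
scene cover 252 0.0559659080975044
finger X [-0.00080908  0.01787121] Y [-0.01761383  0.01671965]
side tab 192 [ 0  0  2  3  2  2  8 25 13  1 11 40 37]
side shelf 114 0.04680921183990272
side cover 169 0.059003135410880536
finger X [-0.00899019  0.02100472] Y [-0.02607969  0.01794124]
```

```bash
python3 - <<'E'
from look import *
o=np.array([.5507,-.2006]);yaw=-.3587;u=np.array([np.cos(yaw),np.sin(yaw)]);v=np.array([-u[1],u[0]])
print(arm.state()["ee_pos"])
c=arm.read_camera("scene"); P=cloud(c); x,y=380,217
np.set_printoptions(linewidth=220)
for nm,A in (("Z",P[...,2]),("X",(P[...,:2]-o)@u),("Y",(P[...,:2]-o)@v)):
    print(nm); print((A[y-22:y+8,x-12:x+14:2]*1000).round().astype(int)[::1])
cv2.imwrite("pics/z2.png",cv2.resize(c["frame"][y-35:y+25,x-40:x+40][...,::-1],(800,600),interpolation=cv2.INTER_NEAREST))
E
```

```text
[ 0.56239536 -0.20381696  0.04363634]
Z
[[ -1   0  -2  -2   1 158 157 171 170 151 192 194 192]
 [  2   1   2  -3   2 132 136 166 170 148 187 190 191]
 [  0   0   0   2   2 128 134 140 170 170 185 190 189]
 [ -2  -1  -1   3   0 124 132 140 164 167 184 186 182]
 [ -2  -1   1  -2   4 124 126 134 133 170 178 181 181]
 [ -3   1  -2  -3   0 115 123 129 132 166 175 177 172]
 [  0  -1   2  -1  -1 115 121 125 128 125 173 171 169]
 [  1   1  -1   3   0 114 117 123 121 165 166 168 166]
 [ -2   3   0   1 105 108 115 119 116 164 164 162 163]
 [ -1  -3   2   2  99 102 111 115 113 159 161 162 161]
 [  2  -4  -2  -2  97 104 107 111 112 156 157 156 155]
 [ -4   0  -1   0  92  98 107 107 106 106 155 155  44]
 [  0   1  -1  -2  88  99 100 107 104 100  44  44  47]
 [  0   0  -2  49  85  91  99 103 100  96  46  45  46]
 [  0  49  52  51  80  86  97  99  95  94  48  48  43]
 [ 49  51  50  48  83  86  94  97  93  92  42  42  46]
 [ 49  48  44  45  42  85  89  91  89  41  44  48  46]
 [ 45  44  45  49  44  80  85  86  84  47  47  45  43]
 [ 45  46  45  47  47  77  82  85  80  44  44  45  45]
 [ 44  46  50  
[... 3196 characters left out ...]
46  50   0  -9 -13 -12  34  31  31  31]
 [ 54  50  49  44  41  -1  -9 -15 -12  32  30  27  24]
 [ 49  45  38  42  41   5 -13 -14  -6  26  26  20  23]
 [ 29  42  35  35  14  14  -5   8   6  21  22  14  16]
 [ 26  35  16  14  11  10   6   2   1  -2  14   9   8]
 [ 24  17  14   5   3   4  -1   2  -2  -6  11   5   3]
 [ 17  10  13   4   2  -4  -3  -5  -7  -7 -12   3  -2]
 [  9   8  10   2   0  -5 -12  -7 -11 -17 -17   0  -4]
 [  7   7   0   0  -3 -12 -12 -19 -17 -20 -19  -5  -8]
 [  1  -1  -4  -3  -9 -15 -17 -18 -17 -22 -21  -9 -16]
 [ -5  -3  -4  -9 -11 -19 -17 -16 -18 -16 -18 -20 -19]
 [-11 -13 -11 -15 -16 -19 -17 -21 -20 -18 -20 -20 -24]
 [-11 -11 -17 -18 -17 -18 -19 -16 -21 -23 -22 -22 -26]]
```

View pics/z2.png

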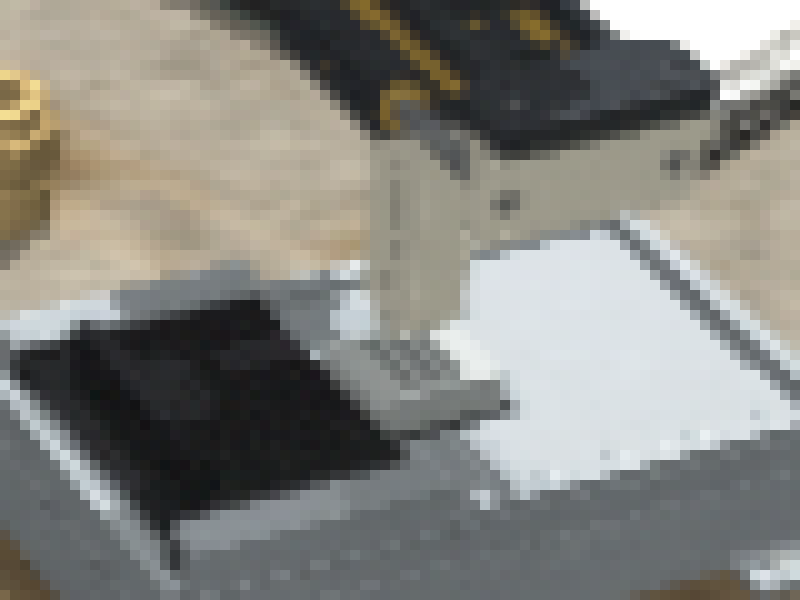

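The fingertips actually stand at about z = 0.070, roughly 10 mm above the tab, which is still up at 0.059. Closed, the tips are about 26 mm shorter than the reported TCP suggests. I'll keep going down by feel.

```bash
python3 -m crank '[[[0,0,0,0.05,0,0.1,1],[0,0,0,0.05,0,0.1,1],[0,0,0,0,0,0.1,1]]]'; python3 -m crank '[[[0,0,0,0,0,0.1,1],[0,0,0,0,0,0.1,1]]]';python3 -m crank '[[[0,0,0,0,0,0.1,1],[0,0,0,0,0,0,1]]]'
python3 - <<'E'
from look import *
o=np.array([.5507,-.2006]);yaw=-.3587;u=np.array([np.cos(yaw),np.sin(yaw)]);v=np.array([-u[1],u[0]])
P=cloud(arm.read_camera("scene")); d=P[...,:2]-o; X=d@u; Y=d@v; Z=P[...,2]
t=(X>-.012)&(X<.036)&(abs(Y)<.017)&(Z<.12)&(Z>.03); print(np.histogram(Z[t]*1000,bins=[30,40,43,46,49,52,55,58,61,64,67,70,75,80,100])[0])
E
```

```text
t: 7.15
ee_pos: [0.5649, -0.2048, 0.0358]
tcp_rot: [3.09, -0.565, 0.0]
wrist_force: [-0.3, -0.5, 0.6]
opening: 0.003
finger_force: 0.0
t: 7.35
ee_pos: [0.5647, -0.2047, 0.031]
tcp_rot: [3.09, -0.565, -0.0]
wrist_force: [-0.6, -0.2, 3.5]
opening: 0.007
finger_force: 1.9
t: 7.55
ee_pos: [0.5646, -0.2046, 0.0283]
tcp_rot: [-3.09, 0.565, 0.0]
wrist_force: [-0.2, -0.5, 0.5]
opening: 0.004
finger_force: 0.0
[ 0  0  4  2 15 34 17  3  6  7  9 15 14 54]
```

The tab is moving: about 3.5 N and its top at roughly 54 mm. I'll keep pressing to the hard stop.

```bash
python3 -m crank '[[[0,0,0,0,0,0.1,1],[0,0,0,0,0,0.1,1]]]'; python3 -m crank '[[[0,0,0,0,0,0.06,1],[0,0,0,0,0,0,1]]]';python3 -m crank '[[[0,0,0,0,0,0.04,1],[0,0,0,0,0,0,1]]]';python3 -m crank '[[[0,0,0,0,0,0.04,1],[0,0,0,0,0,0,1]]]'
```

```text
t: 7.8
ee_pos: [0.5647, -0.2047, 0.0236]
tcp_rot: [3.09, -0.565, 0.0]
wrist_force: [-0.7, 0.1, 5.2]
opening: 0.007
finger_force: 1.9
t: 8.0
ee_pos: [0.5647, -0.2047, 0.0223]
tcp_rot: [3.09, -0.565, 0.0]
wrist_force: [-1.5, 0.3, 7.1]
opening: 0.004
finger_force: 3.5
t: 8.2
ee_pos: [0.5647, -0.2047, 0.0222]
tcp_rot: [3.09, -0.565, 0.001]
wrist_force: [-4.2, 1.0, 16.6]
opening: 0.001
finger_force: 8.6
t: 8.4
ee_pos: [0.5648, -0.2047, 0.0221]
tcp_rot: [3.09, -0.565, 0.001]
wrist_force: [-6.1, 2.3, 27.5]
opening: 0.004
finger_force: 13.7
```

The hard stop is reached at 27 N, with the reported z steady at 0.022, so the tips sit 26 mm above the reported TCP. Now I'll lift, move behind the rib and lower to the push height.

```bash
python3 -m crank '[[[0,0,0,0,0,-0.2,1],[0,0,0,0,0,-1,1],[0,0,0,0,0,-1,1],[0,0,0,-0.92,0.04,0,1],[0,0,0,-0.92,0,0,1],[0,0,0,-0.92,0,0,1],[0,0,0,-0.92,0,0,1],[0,0,0,-0.92,0,0,1],[0,0,0,0,0,0,1],[0,0,0,0,0,0,1]]]'
cat > st.py <<'E'
from look import *
o=np.array([.5507,-.2006]);yaw=-.3587;u=np.array([np.cos(yaw),np.sin(yaw)]);v=np.array([-u[1],u[0]])
s=arm.state(); d=s["ee_pos"][:2]-o; print("ee box",d@u,d@v,s["ee_pos"][2],s["t"])
P=cloud(arm.read_camera("scene")); d=P[...,:2]-o; X=d@u; Y=d@v; Z=P[...,2]
def prof(y0=0.025,w=.012):
    print([(int(round(x*1000)),int(round(1000*np.median(Z[t])))) for x in np.arange(-.105,.122,.006) for t in [(abs(X-x)<.004)&(abs(Y-y0)<w)&(Z>.03)&(Z<.09)] if t.sum()>3])
t=(X>-.012)&(X<.036)&(abs(Y)<.017)&(Z<.12)&(Z>.03); print("tab",np.median(Z[t])); prof(); prof(-.025)
E
python3 st.py; python3 -m crank '[[[0,0,0,0,0,0.5,1],[0,0,0,0,0,0.5,1],[0,0,0,0,0,0.4,1],[0,0,0,0,0,0.2,1],[0,0,0,0,0,0,1]]]'
```

```text
t: 9.4
ee_pos: [0.4572, -0.165, 0.0752]
tcp_rot: [3.09, -0.565, 0.001]
wrist_force: [0.6, 0.2, -0.3]
opening: 0.004
finger_force: 0.0
ee box -0.1000920809178579 0.0005245323953953496 0.07516691031812317 9.4
tab 0.047456184281228386
[(-105, 45), (-99, 53), (-93, 55), (-87, 57), (-81, 68), (-63, 55), (-57, 55), (-51, 55), (-45, 55), (-39, 55), (-33, 56), (-27, 55), (-21, 54), (-15, 56), (-3, 46), (3, 45), (9, 46), (15, 46), (21, 46), (27, 45), (33, 45), (39, 46), (45, 45), (51, 45), (57, 44), (63, 45), (69, 44), (75, 44), (81, 45), (87, 45), (93, 44), (99, 45), (105, 46), (111, 46), (117, 47)]
[(-105, 43), (-99, 51), (-93, 54), (-87, 57), (-81, 69), (-75, 71), (-69, 55), (-63, 56), (-57, 54), (-51, 55), (-45, 56), (-39, 54), (-33, 54), (-27, 55), (-21, 54), (-15, 54), (-9, 51), (-3, 46), (3, 46), (9, 46), (15, 46), (21, 45), (27, 46), (33, 45), (39, 45), (45, 45), (51, 45), (57, 44), (63, 45), (69, 45), (75, 44), (81, 44), (87, 44), (93, 44), (99, 44), (105, 44), (111, 45), (117, 50)]
t: 9.95
ee_pos: [0.4568, -0.1649, 0.0344]
tcp_rot: [-3.09, 0.565, 0.002]
wrist_force: [0.1, -0.4, 0.3]
opening: 0.006
finger_force: 0.0
```

```bash
python3 -m crank '[[[0,0,0,0.2,0,0,1],[0,0,0,0.2,0,0,1],[0,0,0,0.2,0,0,1],[0,0,0,0.2,0,0,1],[0,0,0,0.2,0,0,1],[0,0,0,0.2,0,0,1],[0,0,0,0.2,0,0,1],[0,0,0,0,0,0,1]]]'; python3 st.py
```

```text
t: 10.75
ee_pos: [0.4907, -0.1776, 0.0351]
tcp_rot: [3.09, -0.565, 0.002]
wrist_force: [-0.4, 0.4, -0.8]
opening: 0.008
finger_force: 0.0
ee box -0.06428081916714298 0.000419657554483744 0.035130504672557794 10.75
tab 0.0542161545461225
[(-105, 45), (-99, 50), (-87, 32), (-81, 34), (-75, 35), (-69, 40), (-63, 41), (-33, 55), (-27, 55), (-21, 55), (-15, 55), (-9, 55), (-3, 56), (3, 54), (9, 54), (15, 54), (27, 45), (33, 45), (39, 45), (45, 45), (51, 45), (57, 44), (63, 45), (69, 45), (75, 44), (81, 45), (87, 45), (93, 44), (99, 45), (105, 46), (111, 47), (117, 50)]
[(-105, 44), (-99, 49), (-87, 34), (-81, 34), (-75, 43), (-69, 54), (-63, 54), (-57, 64), (-51, 71), (-39, 55), (-33, 55), (-27, 56), (-21, 55), (-15, 54), (-9, 55), (-3, 56), (3, 55), (9, 55), (15, 56), (27, 45), (33, 45), (39, 44), (45, 44), (51, 45), (57, 44), (63, 44), (69, 44), (75, 45), (81, 45), (87, 45), (93, 44), (99, 45), (105, 45), (111, 45), (117, 50)]
```

The cover slides flat, with its top steady at 55 mm and its front edge at +18 mm. I'll continue to an origin of about +60 mm.

```bash
python3 -m crank '[[[0,0,0,0.2,0,0,1],[0,0,0,0.2,0,0,1],[0,0,0,0.2,0,0,1],[0,0,0,0.2,0,0,1],[0,0,0,0.2,0,0,1],[0,0,0,0.2,0,0,1],[0,0,0,0.2,0,0,1],[0,0,0,0.2,0,0,1],[0,0,0,0.2,0,0,1],[0,0,0,0.2,0,0,1],[0,0,0,0.1,0,0,1],[0,0,0,0,0,0,1]]]'; python3 st.py;  python3 -m crank '[[[0,0,0,0.2,0,0,1],[0,0,0,0.2,0,0,1],[0,0,0,0.2,0,0,1],[0,0,0,0.2,0,0,1],[0,0,0,0.2,0,0,1],[0,0,0,0.15,0,0,1],[0,0,0,0.1,0,0,1],[0,0,0,0.05,0,0,1],[0,0,0,0,0,0,1]]]'; python3 st.py
```

```text
t: 12.0
ee_pos: [0.5393, -0.1961, 0.0351]
tcp_rot: [3.09, -0.565, 0.001]
wrist_force: [0.4, -0.5, 0.7]
opening: 0.005
finger_force: 0.0
ee box -0.01225298419243394 0.00021779030541477055 0.035106891965815144 12.0
tab 0.05630999670323811
[(-105, 44), (-99, 49), (-87, 33), (-81, 32), (-75, 34), (-69, 39), (-63, 40), (-57, 41), (-51, 41), (-45, 41), (-39, 39), (-33, 33), (-27, 33), (-21, 34), (-15, 39), (-9, 39), (21, 55), (27, 55), (33, 55), (39, 54), (45, 55), (51, 56), (57, 55), (63, 54), (69, 54), (81, 44), (87, 44), (93, 45), (99, 45), (105, 45), (111, 46), (117, 49)]
[(-105, 41), (-99, 50), (-87, 33), (-81, 32), (-75, 41), (-69, 41), (-63, 41), (-57, 41), (-51, 40), (-45, 41), (-21, 78), (-15, 56), (-9, 58), (-3, 63), (3, 71), (15, 55), (21, 55), (27, 55), (33, 55), (39, 54), (45, 55), (51, 55), (57, 55), (63, 54), (69, 55), (75, 46), (81, 45), (87, 44), (93, 44), (99, 45), (105, 45), (111, 46), (117, 50)]
t: 12.95
ee_pos: [0.5693, -0.2075, 0.0351]
tcp_rot: [3.09, -0.565, 0.001]
wrist_force: [-0.5, -0.1, -0.0]
opening: 0.008
finger_force: 0.0
ee box 0.0198327440272492 5.6841617393506294e-05 0.035065279017772906 12.95
tab 0.0734406710916784
[(-105, 43), (-99, 50), (-87, 33), (-81, 34), (-75, 35), (-69, 40), (-63, 41), (-57, 41), (-51, 40), (-45, 41), (-39, 40), (-33, 33), (-27, 33), (-21, 34), (-15, 37), (-9, 44), (-3, 44), (3, 44), (9, 47), (15, 46), (21, 47), (51, 55), (57, 56), (63, 55), (69, 55), (75, 55), (81, 56), (87, 55), (93, 55), (99, 55), (111, 45), (117, 50)]
[(-105, 44), (-99, 51), (-87, 33), (-81, 33), (-75, 38), (-69, 40), (-63, 41), (-57, 41), (-51, 43), (-45, 42), (-15, 43), (-9, 45), (-3, 47), (3, 45), (9, 47), (15, 51), (21, 55), (27, 64), (33, 71), (45, 55), (51, 54), (57, 55), (63, 55), (69, 55), (75, 54), (81, 54), (87, 55), (93, 55), (99, 55), (111, 45), (117, 47)]
```

The cover's origin is at about +60 mm and it lies flat on the shelf. I'll back off, lift and check from above.

```bash
python3 -m crank '[[[0,0,0,-0.2,0,0,1],[0,0,0,-0.4,0,0,1],[0,0,0,-0.2,0,-0.4,1],[0,0,0,0,0,-1,1],[0,0,0,0,0,-1,1],[0,0,0,-0.5,0,-1,1],[0,0,0,-1,0,-1,1],[0,0,0,-1,0,-1,1],[0,0,0,-1,0,-1,1],[0,0,0,-1,0,-1,1],[0,0,0,0,0,-1,1],[0,0,0,0,0,0,1]]]'; python3 - <<'E'
from look import *
o=np.array([.5507,-.2006]);yaw=-.3587;u=np.array([np.cos(yaw),np.sin(yaw)]);v=np.array([-u[1],u[0]])
s=arm.state(); c=arm.read_camera("wrist"); save(c,"w3.png"); P=cloud(c,wristT(s,c)); d=P[...,:2]-o; X=d@u; Y=d@v; Z=P[...,2]
for y0 in (-.04,0,.04): print([(int(round(x*1000)),int(round(1000*np.median(Z[t])))) for x in np.arange(-.02,.122,.006) for t in [(abs(X-x)<.003)&(abs(Y-y0)<.006)&(Z>.03)&(Z<.09)] if t.sum()>3])
t=(X>-.008)&(X<.012)&(abs(Y)<.015); print("tab",np.median(Z[t]))
t=(Z>.069)&(Z<.078)&(abs(Y)<.05)&(X>0)&(X<.1); print("rib X at ends",[X[t&(Y>a)&(Y<a+.02)].mean() for a in (-.038,.018)])
E
```

```text
t: 14.2
ee_pos: [0.4456, -0.1606, 0.2488]
tcp_rot: [3.09, -0.565, 0.009]
wrist_force: [-0.0, 0.4, 0.3]
opening: 0.004
finger_force: 0.0
[(-20, 32), (-14, 33), (-8, 45), (-2, 45), (4, 44), (10, 44), (16, 45), (22, 55), (28, 55), (34, 72), (40, 54), (46, 55), (52, 55), (58, 55), (64, 55), (70, 55), (76, 55), (82, 55), (88, 55), (94, 55), (100, 54), (106, 45)]
[(-20, 33), (-14, 33), (-8, 47), (-2, 48), (4, 48), (10, 48), (16, 48), (22, 55), (28, 63), (34, 73), (40, 54), (46, 55), (52, 54), (58, 55), (64, 54), (70, 55), (76, 54), (82, 55), (88, 54), (94, 54), (100, 54), (106, 45)]
[(-20, 33), (-14, 34), (-8, 45), (-2, 45), (4, 45), (10, 45), (16, 45), (22, 55), (28, 55), (34, 56), (40, 55), (46, 55), (52, 55), (58, 54), (64, 55), (70, 55), (76, 55), (82, 55), (88, 54), (94, 55), (100, 55), (106, 45)]
tab 0.047724678981428126
rib X at ends [np.float64(0.0319267195327329), np.float64(0.03210713437932013)]
```

View pics/w3.png

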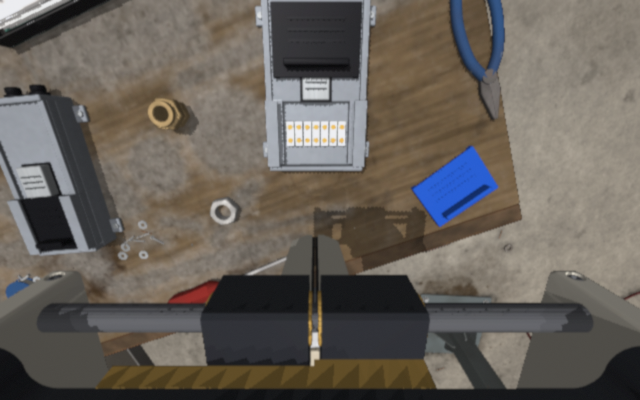

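The wide cover at (318,40) lies flat and square on the shelf. The terminals at (317,133) are bare and the tab at (315,88) is in, at 48 mm. The narrow box at (45,190) is still shut, and the union, nut, pliers and blue plate are undisturbed.

```bash
python3 -c "
from rig import arm
print(arm.sign_off())"
```

```text
the job is handed in; nothing more can be done
None
```

The wide box is open and the job is handed in: its tab is pressed to the hard stop, its cover lies flat on its own shelf with the terminals clear, the narrow box is still shut, and nothing else in the last view had moved (the mug and tape were not rechecked).

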